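Point out the slim sampling ring in the sliding-door cabinet

ROBOT

A 6-joint arm with a two-finger parallel gripper is mounted at the origin on the work surface. World frame = base frame: x ahead of the robot, y to its left, z up, the work surface at z = 0. Lengths are in m, angles in rad, forces in N, time in s.
With the tool pointing down it reaches from about 0.225 to 0.875 m from the base axis. Payload 3.4 kg.
Tool frame: the origin (TCP) lies between the finger pads, 19 mm behind the fingertips; this is the grasp point; z points along the fingers, y is the line along which they close (so a half turn about z gives the same grasp; the last joint's range is limited). The gripper opens to 85 mm and grips with 20 to 120 N. Pads are 22 mm wide; open, the fingers measure 114 mm over their backs; the gripper's body (76 mm by 85 mm) begins 54 mm behind the grasp point. The pads swing forward as they close: fully open they stand 13 mm farther back than shut.
Start: joints at [-1.452, 0.276, 1.505, -0, 1.361, -0.121], TCP at [0.137, -0.559, 0.25] pointing down, gripper open.
Joint ranges: [-2.89, 2.89], [-0.75, 2.08], [0.22, 2.7], [-1.18, 4.32], [0.11, 2.71], [-2.7, 2.7]. Speed limits (rad/s): [2.57, 2.57, 3.14, 3.14, 3.14, 3.14].

INTERFACE

Orientations are given as a unit quaternion [w, x, y, z].
In Python, from rig import manip gives the robot as it stands.
- The arm moves only by the shell command python3 -m pendant 'ROWS' [FORCE]. ROWS is JSON, a list of rows, each an object of numbers: "jaw": the opening, from -1 (shut) to 1 (fully open); "tx", "ty", "tz": the shift along the world's x, y, z in cm; "ax", "ay", "az": the turn, a rotation vector about the world's x, y, z in degrees. In form: [{"jaw": .., "tx": .., "ty": .., "tz": .., "ax": .., "ay": .., "az": ..}, ...]. A call has 1 to 10 rows; each row is the pose to reach, as a shift and turn from the pose commanded when the call began; what a row does not reach only later rows make up. A row lasts 1/8 s, in which the tool goes at most 62.5 mm and 10.7 degrees, less where a joint would pass 70% of its speed; a pose out of reach is approached as far as the arm can. A call with a gripper value outside its range is refused whole. The fingers move at their own pace and stop on an object; FORCE is the grip in N (left out, the last holds). Time passes only in rows, so rows that repeat a pose let the fingers close. It gives the time, the measured TCP pose, the force, the opening and the grip force at its end, in the units of the state.
- manip.get_state(): the state, without advancing time (a new reading comes with each control period).
- manip.get_image(name): name is "scene" or "top" or "wrist"; returns a dict with "pixels" (400x640x3 uint8, blue, green, red), "depth" (400x640 float32, m along the optical axis (not along the pixel's ray), 0 where there is no reading), "fx", "fy", "cx", "cy" (pixels), "pose" (4x4, takes a point from camera to world coordinates). Camera axes: x right, y down, z forward; pixel columns grow to the right and rows downward; lengths in m; the calibration is good to about 2 mm. A picture is of the moment at which its call begins.
- manip.sign_off(): hands the job in; it is judged then, once.
The state is a dict: "clock": time; "qpos": joint angles; "qd": joint speeds; "effort": joint torques, N m; "position": TCP position; "ee_rot": TCP orientation; "contact_force": force on the tool from outside, world axes, zero at the start; "moment": the same for the moment, N m; "width": finger opening in m; "gripper_force": force on a finger pad.
Only numpy, scipy, OpenCV 4.12 (cv2) and the standard library are available. Lean on these libraries where they do the work, as an engineer would, in place of code of your own. Each camera call takes 0.05 s, during which the arm holds its last target. There are 200 camera calls.

TASK

Push the ring cabinet's frosted sliding door fully open by its pull bar, then show which ring is due for checking: with the fingers pointing down, point at the slimmest of the four copper rings, fingertips two to four centimetres above the middle of its mouth, and dwell there for two seconds, pointing at no other ring and touching none of them. Then push the door fully closed again. Do it all with the fingertips or the outside of the fingers: pinch and lift nothing, and leave the things lying around the cabinet where they are.

Things in the scene. Friction and masses are not known exactly. Their poses are not given: they have to be found in the camera images.
- cabinet: low white-painted steel cabinet fixed to the table, 190 (its x) x 376 (its y) x 95 mm high; origin at the centre of its underside, z up, y along its length. Its +y half is the open-topped ring bay, its -y half has a closed white top. Two 6 mm wide rails along the long edges of the top reach 109 mm
- ring_bay (a point): centre of the ring bay's floor, 30 mm above the table, at y = +90 mm in the cabinet's frame. The bay is 170 x 170 mm inside; a cross of 14 mm high strips parts it in four quarters (centres +-42 mm in x and y from this point), with one ring in each
- door (a joint): frosted, half see-through acrylic door, a flat panel 174 x 180 x 6 mm on top of the cabinet (upper face 101 mm above the table). Slides along the cabinet's y: 0 = closed over the ring bay, grows towards the cabinet's -y, 0.175 m = fully open, over the closed top. It drags (about 1.2 N) and stays where it is left; may start ajar by up to 40 mm
- pull_top (a point): centre of the top edge of the door's pull bar, an upright aluminium bar 110 mm long (along the cabinet's x), 16 mm thick (along its y) and 30 mm high, standing on the door; this point lies 131 mm above the table and moves with the door; with the door closed it is at y = +44 mm in the cabinet's frame. Push on its +y face to open the door, on its -y face to close it
- ring_slim: the slimmest copper sampling ring, an upright loose tube of outer diameter 36 mm, 40 mm high, in any quarter of the bay (straight outer walls, bore 6 mm narrower; origin at the centre of its underside, z up)
- slim_mouth (a point): centre of the upper rim of the slimmest ring, 40 mm above its origin, 70 mm above the table; z up
- ring_mid: copper ring of outer diameter 50 mm, 40 mm high (straight outer walls, bore 6 mm narrower; origin at the centre of its underside, z up)
- ring_wide_a: copper ring of outer diameter 62 mm, 40 mm high (straight outer walls, bore 6 mm narrower; origin at the centre of its underside, z up)
- ring_wide_b: another copper ring of outer diameter 62 mm, 40 mm high (straight outer walls, bore 6 mm narrower; origin at the centre of its underside, z up)
- mallet: black rubber mallet lying to the left of the cabinet, head 64 mm across and 100 mm long along its y, wooden handle 250 mm long to its -x; origin under the head; to be left alone
- cap: red plastic ring cap, a stepped disc 72 mm across and 18 mm high, to the right of the cabinet; origin under its centre; to be left alone
- spatula: chrome spatula lying flat beyond the cabinet; handle to its -x; to be left alone
- brush: brush lying flat beyond the cabinet; handle to its -x; to be left alone
- tin: round aluminium moisture tin 64 mm across, 45 mm high, to the right of the cabinet; origin under its centre; to be left alone

How it is judged:
On the way, in this order (a step that is already met when the one before it is completed fails the run):
1. the door is pushed fully open (within 15 mm of its stop) (value of joint door above 0.16 m), for 0.1 s.
2. with the door open, the tool, pointing down, dwells without contact above the slimmest ring: TCP within 18 mm of its axis and 25 to 75 mm above its rim, for 1.7 s (value of joint door above 0.155 m and horizontal distance between the grasp point and slim_mouth below 0.018 m and z of the grasp point in the frame of slim_mouth between 0.025 and 0.075 m and angle between the grasp point's own z axis and vertical above 2.4 rad and contact force between each of the arm, the fingers and anything else below 0.3 N), for 1.7 s.
3. the door is pushed fully closed (within 8 mm) (value of joint door below 0.008 m), for 0.1 s.
At the end, for the whole second after the job is handed in: The door is closed to within 10 mm and at rest, the four rings stand within 6 mm of where they stood, the mallet, cap, spatula, brush and tin lie within 15 mm of where they lay, all at rest (value of joint door below 0.01 m and velocity of joint door below 0.01 m/s and distance of each of ring_slim, ring_mid, ring_wide_a, ring_wide_b from where it was at the start of the episode below 0.006 m and distance of each of mallet, cap, spatula, brush, tin from where it was at the start of the episode below 0.015 m and linear speed of each of ring_slim, ring_mid, ring_wide_a, ring_wide_b, mallet, cap, spatula, brush, tin below 0.02 m/s); the robot touches nothing.
It fails at once if a ring is touched, moved by more than 6 mm or lifted (contact force between any of the arm, the fingers and ring_slim above 0.3 N or contact force between any of the arm, the fingers and ring_mid above 0.3 N or contact force between any of the arm, the fingers and ring_wide_a above 0.3 N or contact force between any of the arm, the fingers and ring_wide_b above 0.3 N or distance of any of ring_slim, ring_mid, ring_wide_a, ring_wide_b from where it was at the start of the episode above 0.006 m).
It fails at once if with the door open, another ring is pointed at (TCP within 15 mm of its axis and less than 65 mm above its rim) (value of joint door above 0.16 m and ((horizontal distance between the grasp point and ring_mid below 0.015 m and z of the grasp point in the frame of ring_mid below 0.105 m) or (horizontal distance between the grasp point and ring_wide_a below 0.015 m and z of the grasp point in the frame of ring_wide_a below 0.105 m) or (horizontal distance between the grasp point and ring_wide_b below 0.015 m and z of the grasp point in the frame of ring_wide_b below 0.105 m))).
It fails at once if the pull bar is pinched (fingers press on both its faces at once) (contact force between the fingers and door_c1 above 0.5 N and contact force between the fingers and door_c2 above 0.5 N).
It fails at once if the mallet, cap, spatula, brush or tin is shifted or lifted by more than 15 mm (distance of any of mallet, cap, spatula, brush, tin from where it was at the start of the episode above 0.015 m).
It also fails if it takes over 54 s, if anything falls off the work surface, if the arm or the gripper's body presses on something with over 40 N, if the wrist force passes 120 N, or if a joint passes its speed limit or range.

## Working session

There is one attempt and no reset: what is moved stays moved. The work goes in short steps, Python scripts to look and compute and a shell command to move; the robot and the scene stay as the last step left them, time stands still between calls to the robot, and variables do not carry over. Pictures are saved under pics/ and viewed, at most 10 in all, crops included, and the job is handed in when it is done.

```bash
mkdir -p pics
cat > h.py <<'E'
import numpy as np, cv2
from rig import manip
def cloud(im):
    d=im["depth"]; v,u=np.mgrid[:d.shape[0],:d.shape[1]]
    P=np.stack([(u-im["cx"])/im["fx"]*d,(v-im["cy"])/im["fy"]*d,d],-1)
    T=np.array(im["pose"]); return P@T[:3,:3].T+T[:3,3]
E
python3 - <<'E'
from h import *
import pickle
for n in ("top","scene"):
    im=manip.get_image(n); pickle.dump(im,open(f"pics/{n}.pkl","wb")); cv2.imwrite(f"pics/{n}0.png",im["pixels"])
    print(n,im["fx"],np.round(im["pose"],3).tolist())
s=manip.get_state(); print(s)
E
```

```text
top 425.26003320965276 [[-0.027, -0.997, 0.07, 0.516], [-0.999, 0.029, 0.028, -0.005], [-0.03, -0.069, -0.997, 1.325], [0.0, 0.0, 0.0, 1.0]]
scene 383.73901107227346 [[-0.571, 0.516, -0.639, 1.217], [0.821, 0.345, -0.455, 0.453], [-0.014, -0.784, -0.62, 0.745], [0.0, 0.0, 0.0, 1.0]]
{'clock': 0.1, 'qpos': array([-1.45199260e+00,  2.76545777e-01,  1.50602684e+00, -1.57099665e-06,
        1.36069043e+00, -1.20996445e-01]), 'qd': array([-0.00055734, -0.00121111, -0.00350249, -0.0012668 , -0.00107752,
       -0.00089756]), 'effort': array([ 9.35902353e-04, -4.17699337e+01, -2.46404904e+01, -1.23597151e-04,
        5.76464998e-03,  1.47620983e-05]), 'position': array([ 0.13651052, -0.55810259,  0.24921009]), 'ee_rot': array([-8.35197997e-04,  9.92820226e-01,  1.19613135e-01,  1.47588080e-07]), 'contact_force': array([ 0.03079076, -0.01705432,  0.00018857]), 'moment': array([-0.01908557,  0.01863893,  0.02429131]), 'gripper_force': 0.0, 'width': 0.08561259429542224}
```

View pics/top0.png

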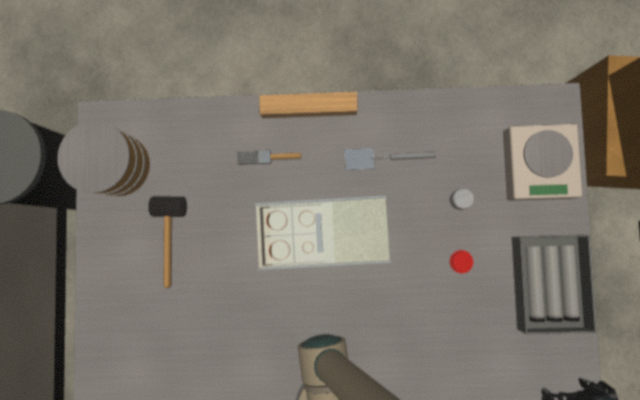

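View pics/scene0.png

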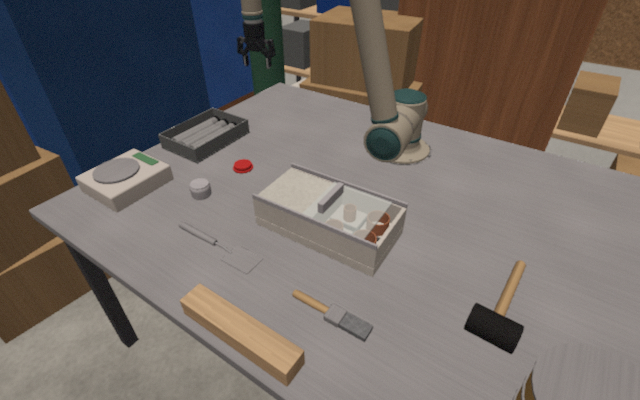

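The top view shows the cabinet at about (257–388, 200–265) with its bay on the left (world +y) and the pull bar at (320,232). The rings sit at (277,219) wide, (307,218) mid, (279,250) wide and (308,247) smallest. The scene view agrees, with the bar at (330,197). Next I measure these.

Run:
```python
from h import *
import pickle
for n in ("top","scene"):
    im=pickle.load(open(f"pics/{n}.pkl","rb")); C=cloud(im); z=C[...,2]
    reg=(C[...,0]>.3)&(C[...,0]<.7)&(abs(C[...,1])<.35)
    for lab,lo,hi in(("cab",.085,.116),("bar",.121,.14)):
        m=reg&(z>lo)&(z<hi); m=cv2.morphologyEx(m.astype(np.uint8),cv2.MORPH_CLOSE,np.ones((5,5)))
        k,l,st,_=cv2.connectedComponentsWithStats(m)
        for i in range(1,k):
            if st[i,4]<60: continue
            p=C[(l==i)&(z>lo)&(z<hi)]
            r=cv2.minAreaRect(p[:,:2].astype(np.float32)); print(n,lab,st[i].tolist(),np.round(r[0],4),np.round(r[1],4),round(r[2],2),"zmed",p[:,2].mean().round(4), 'mean', p[:,:2].mean(0).round(4))
im=pickle.load(open("pics/top.pkl","rb"))
cr=im["pixels"][190:275,245:400]; cv2.imwrite("pics/crop1.png",cv2.resize(cr,None,fx=5,fy=5,interpolation=cv2.INTER_CUBIC))
```

```text
top cab [255, 195, 136, 75, 7935] [0.5275 0.0174] [0.1907 0.3771] 1.78 zmed 0.0991 mean [0.5273 0.0045]
top bar [315, 213, 8, 39, 227] [0.5272 0.0251] [0.1072 0.016 ] 1.77 zmed 0.1316 mean [0.5266 0.025 ]
scene cab [252, 162, 156, 91, 6348] [0.5275 0.0154] [0.1961 0.3789] 1.73 zmed 0.0989 mean [0.5349 0.0248]
scene bar [317, 182, 27, 26, 228] [0.5275 0.025 ] [0.1121 0.0178] 0.79 zmed 0.1294 mean [0.5326 0.0263]
```

View pics/crop1.png

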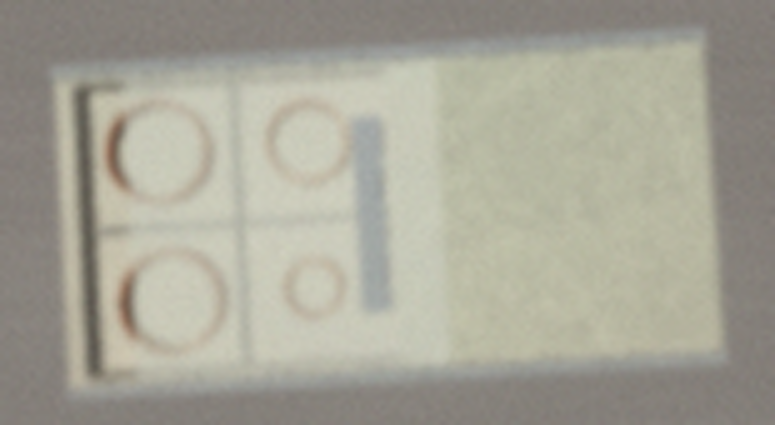

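The crop shows the door ajar, with a dark gap on the left, and the slim ring as the smallest circle at crop (316,287), which is top pixel (308,247). The bar measures 107 x 16 mm at z 0.131 and the cabinet 191 x 377 mm at yaw 1.8°, so both match the given sizes. The door is about 36 mm ajar.

```bash
python3 -m pendant '[{"jaw":-1,"tx":6,"ty":8,"tz":0,"az":-4},{"jaw":-1,"tx":9,"ty":13,"tz":0,"az":-8},{"jaw":-1,"tx":12,"ty":18,"tz":0,"az":-12},{"jaw":-1,"tx":15,"ty":23,"tz":0,"az":-12},{"jaw":-1,"tx":18,"ty":29,"tz":0,"az":-12},{"jaw":-1,"tx":21,"ty":34,"tz":0,"az":-12},{"jaw":-1,"tx":24,"ty":39,"tz":0,"az":-12},{"jaw":-1,"tx":27,"ty":44,"tz":0,"az":-12},{"jaw":-1,"tx":30,"ty":49,"tz":0,"az":-12},{"jaw":-1,"tx":33,"ty":54,"tz":0,"az":-12}]'
python3 - <<'E'
from h import *
import pickle
im=pickle.load(open("pics/top.pkl","rb")); T=np.array(im["pose"])
a=np.radians(1.77); R=np.array([[np.cos(a),-np.sin(a)],[np.sin(a),np.cos(a)]])
for n,u,v in (("wa",158,152),("mid",309,142),("wb",175,300),("slim",316,287)):
    u=245+(u+.5)/5-.5; v=190+(v+.5)/5-.5
    d=T[:3,:3]@np.array([(u-im["cx"])/im["fx"],(v-im["cy"])/im["fy"],1]); o=T[:3,3]
    p=o+d*(.07-o[2])/d[2]; print(n,p.round(4),"cab",(R.T@(p[:2]-[.5275,.0174])).round(4))
E
```

```text
wa [0.5664 0.1514 0.07  ] cab [0.043  0.1327]
mid [0.5698 0.0618 0.07  ] cab [0.0436 0.0431]
wb [0.4789 0.1431 0.07  ] cab [-0.0447  0.1272]
slim [0.4844 0.0598 0.07  ] cab [-0.0418  0.0437]invalid input at $[0]: expected keys jaw, tx, ty, tz, ax, ay, az
```

The ring positions fit the bay quarters: slim is at (0.484, 0.060), which is (-42, 44) mm in the cabinet frame. The move was refused because every row needs all seven keys, so I resend it.

```bash
python3 -m pendant '[{"jaw":-1,"tx":3,"ty":5,"tz":0,"ax":0,"ay":0,"az":-4},{"jaw":-1,"tx":6,"ty":10,"tz":0,"ax":0,"ay":0,"az":-8},{"jaw":-1,"tx":9,"ty":15,"tz":0,"ax":0,"ay":0,"az":-12},{"jaw":-1,"tx":12,"ty":20,"tz":0,"ax":0,"ay":0,"az":-12},{"jaw":-1,"tx":15,"ty":25,"tz":0,"ax":0,"ay":0,"az":-12},{"jaw":-1,"tx":18,"ty":30,"tz":0,"ax":0,"ay":0,"az":-12},{"jaw":-1,"tx":21,"ty":35,"tz":0,"ax":0,"ay":0,"az":-12},{"jaw":-1,"tx":24,"ty":40,"tz":0,"ax":0,"ay":0,"az":-12},{"jaw":-1,"tx":27,"ty":45,"tz":0,"ax":0,"ay":0,"az":-12},{"jaw":-1,"tx":30,"ty":50,"tz":0,"ax":0,"ay":0,"az":-12}]'
```

```text
clock: 1.35
position: [0.4371, -0.0568, 0.2499]
ee_rot: [0.0, 1.0, 0.015, 0.0]
contact_force: [-0.3, -0.8, -0.6]
width: 0.0001
gripper_force: 0.0
```

```bash
python3 -m pendant '[{"jaw":-1,"tx":3,"ty":5,"tz":0,"ax":0,"ay":0,"az":0},{"jaw":-1,"tx":6,"ty":10,"tz":0,"ax":0,"ay":0,"az":0},{"jaw":-1,"tx":8.9,"ty":14.8,"tz":0,"ax":0,"ay":0,"az":0},{"jaw":-1,"tx":8.9,"ty":14.8,"tz":-3,"ax":0,"ay":0,"az":0},{"jaw":-1,"tx":8.9,"ty":14.8,"tz":-6,"ax":0,"ay":0,"az":0},{"jaw":-1,"tx":8.9,"ty":14.8,"tz":-9,"ax":0,"ay":0,"az":0},{"jaw":-1,"tx":8.9,"ty":14.8,"tz":-11,"ax":0,"ay":0,"az":0},{"jaw":-1,"tx":8.9,"ty":14.8,"tz":-12.2,"ax":0,"ay":0,"az":0},{"jaw":-1,"tx":8.9,"ty":14.8,"tz":-12.2,"ax":0,"ay":0,"az":0}]'
python3 - <<'E'
from h import *
im=manip.get_image("scene"); cv2.imwrite("pics/s1.png",cv2.resize(im["pixels"][110:290,220:440],None,fx=3,fy=3,interpolation=cv2.INTER_CUBIC))
E
```

```text
clock: 2.48
position: [0.525, 0.0894, 0.1273]
ee_rot: [0.0, 1.0, 0.015, -0.001]
contact_force: [0.5, -0.4, 0.3]
width: 0.0002
gripper_force: 0.0
```

View pics/s1.png

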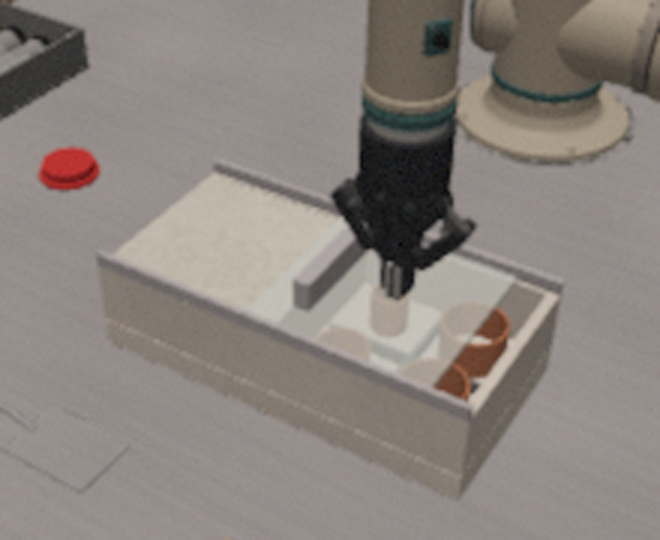

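The closed fingers, with tips at crop (395,290), stand over the door on the +y side of the bar and clear of it. I push it open.

```bash
python3 -m pendant '[{"jaw":-1,"tx":0.1,"ty":-1.5,"tz":0,"ax":0,"ay":0,"az":0},{"jaw":-1,"tx":0.1,"ty":-3,"tz":0,"ax":0,"ay":0,"az":0},{"jaw":-1,"tx":0.1,"ty":-4.5,"tz":0,"ax":0,"ay":0,"az":0},{"jaw":-1,"tx":0.2,"ty":-6,"tz":0,"ax":0,"ay":0,"az":0},{"jaw":-1,"tx":0.2,"ty":-7.5,"tz":0,"ax":0,"ay":0,"az":0},{"jaw":-1,"tx":0.3,"ty":-9,"tz":0,"ax":0,"ay":0,"az":0},{"jaw":-1,"tx":0.3,"ty":-10.5,"tz":0,"ax":0,"ay":0,"az":0},{"jaw":-1,"tx":0.4,"ty":-12,"tz":0,"ax":0,"ay":0,"az":0},{"jaw":-1,"tx":0.4,"ty":-13.5,"tz":0,"ax":0,"ay":0,"az":0},{"jaw":-1,"tx":0.5,"ty":-15,"tz":0,"ax":0,"ay":0,"az":0}]'
cat >> h.py <<'E'
def bar():
    im=manip.get_image("top"); C=cloud(im); z=C[...,2]
    m=(C[...,0]>.44)&(C[...,0]<.61)&(abs(C[...,1])<.2)&(z>.121)&(z<.136)
    k,l,st,_=cv2.connectedComponentsWithStats(m.astype(np.uint8))
    for i in range(1,k):
        if st[i,4]>40:
            r=cv2.minAreaRect(C[l==i][:,:2].astype(np.float32)); print("bar",np.round(r[0],4),np.round(r[1],4),st[i,4])
    return im
E
python3 -c "
from h import *
bar()"
```

```text
clock: 3.78
position: [0.5303, -0.0615, 0.1279]
ee_rot: [-0.0, 1.0, 0.015, -0.0]
contact_force: [-0.7, 1.8, 0.7]
width: -0.0002
gripper_force: 0.9
```

```bash
python3 -m pendant '[{"jaw":-1,"tx":0,"ty":-1,"tz":0,"ax":0,"ay":0,"az":0},{"jaw":-1,"tx":0.1,"ty":-1.8,"tz":0,"ax":0,"ay":0,"az":0},{"jaw":-1,"tx":0.1,"ty":-2.4,"tz":0,"ax":0,"ay":0,"az":0}]'
python3 - <<'E'
from h import *
im=manip.get_image("scene"); cv2.imwrite("pics/s2.png",cv2.resize(im["pixels"][110:290,220:440],None,fx=3,fy=3,interpolation=cv2.INTER_CUBIC))
bar()
E
```

```text
clock: 4.2
position: [0.5313, -0.0849, 0.1278]
ee_rot: [-0.0, 1.0, 0.015, -0.0]
contact_force: [-0.0, 2.1, 0.7]
width: -0.0002
gripper_force: 0.7
```

View pics/s2.png

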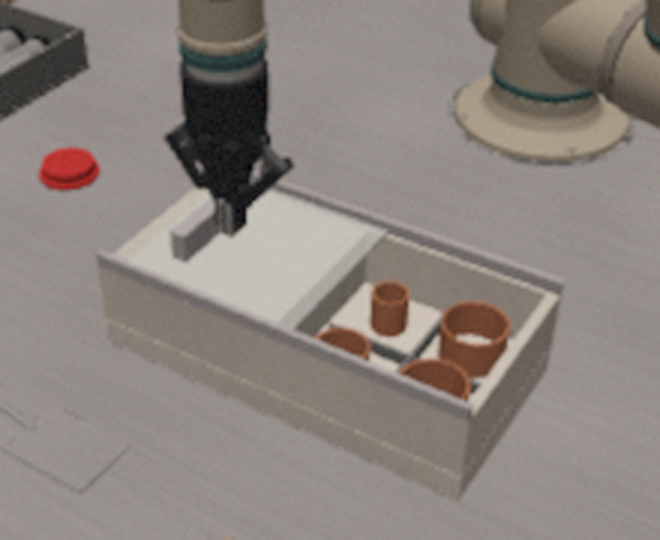

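The door has followed the fingers and is nearly open, and the slim ring shows at crop (390,305). I press on in small steps until the stop.

```bash
python3 -m pendant '[{"jaw":-1,"tx":0,"ty":-0.4,"tz":0,"ax":0,"ay":0,"az":0},{"jaw":-1,"tx":0,"ty":-0.8,"tz":0,"ax":0,"ay":0,"az":0},{"jaw":-1,"tx":0,"ty":-1.1,"tz":0,"ax":0,"ay":0,"az":0},{"jaw":-1,"tx":0,"ty":-1.1,"tz":0,"ax":0,"ay":0,"az":0}]'
python3 -m pendant '[{"jaw":-1,"tx":0,"ty":-0.3,"tz":0,"ax":0,"ay":0,"az":0},{"jaw":-1,"tx":0,"ty":-0.3,"tz":0,"ax":0,"ay":0,"az":0}]'
```

```text
clock: 4.8
position: [0.5318, -0.0923, 0.1281]
ee_rot: [-0.003, 1.0, 0.014, 0.0]
contact_force: [2.1, 9.7, 1.9]
width: -0.0
gripper_force: 5.3
clock: 5.05
position: [0.5318, -0.0924, 0.1281]
ee_rot: [-0.006, 1.0, 0.014, 0.0]
contact_force: [1.7, 18.1, 2.5]
width: 0.0
gripper_force: 9.0
```

The force rose to 18 N with no further motion, so the door is at its stop. I back off, rise and measure the ring.

```bash
python3 -m pendant '[{"jaw":-1,"tx":0,"ty":1.5,"tz":0,"ax":0,"ay":0,"az":0},{"jaw":-1,"tx":0,"ty":2,"tz":2,"ax":0,"ay":0,"az":0},{"jaw":-1,"tx":0,"ty":2,"tz":6,"ax":0,"ay":0,"az":0},{"jaw":-1,"tx":0,"ty":2,"tz":10,"ax":0,"ay":0,"az":0},{"jaw":-1,"tx":0,"ty":2,"tz":10,"ax":0,"ay":0,"az":0}]'
python3 - <<'E'
from h import *
im0=bar(); a=np.radians(1.77); R=np.array([[np.cos(a),-np.sin(a)],[np.sin(a),np.cos(a)]])
for n,im in(("top",im0),("scene",manip.get_image("scene"))):
    C=cloud(im); z=C[...,2]; q=(C[...,:2]-[.5275,.0174])@R
    hsv=cv2.cvtColor(im["pixels"],cv2.COLOR_BGR2HSV)
    m=(abs(q[...,0])<.085)&(q[...,1]>.005)&(q[...,1]<.175)&(z>.064)&(z<.078)&(hsv[...,1]>60)
    for sx in(-1,1):
        for sy in(-1,1):
            k=m&(q[...,0]*sx>0)&((q[...,1]-.09)*sy>0)
            if k.sum()<8: print(n,sx,sy,"few"); continue
            p=C[k]; A=np.c_[2*p[:,:2],np.ones(len(p))]; s=np.linalg.lstsq(A,(p[:,:2]**2).sum(1),rcond=None)[0]
            print(n,sx,sy,k.sum(),"c",s[:2].round(4),"r",np.sqrt(s[2]+s[:2]@s[:2]).round(4),"z",p[:,2].mean().round(3))
print(manip.get_state()["position"])
cv2.imwrite("pics/t3.png",cv2.resize(im0["pixels"][180:285,235:405],None,fx=4,fy=4,interpolation=cv2.INTER_CUBIC))
E
```

```text
clock: 5.68
position: [0.5336, -0.0795, 0.2316]
ee_rot: [0.002, 1.0, 0.015, 0.004]
contact_force: [-0.3, -0.2, -0.3]
width: -0.0005
gripper_force: 0.0
top -1 -1 26 c [0.4848 0.0612] r 0.016 z 0.071
top -1 1 63 c [0.4791 0.1459] r 0.0291 z 0.07
top 1 -1 39 c [0.571  0.0628] r 0.0231 z 0.07
top 1 1 53 c [0.5678 0.1522] r 0.029 z 0.069
scene -1 -1 56 c [0.4852 0.0611] r 0.0164 z 0.068
scene -1 1 110 c [0.48   0.1457] r 0.0292 z 0.068
scene 1 -1 47 c [0.5722 0.0627] r 0.023 z 0.069
scene 1 1 60 c [0.568  0.1521] r 0.0286 z 0.068
[ 0.53130347 -0.07878447  0.22800832]
```

View pics/t3.png

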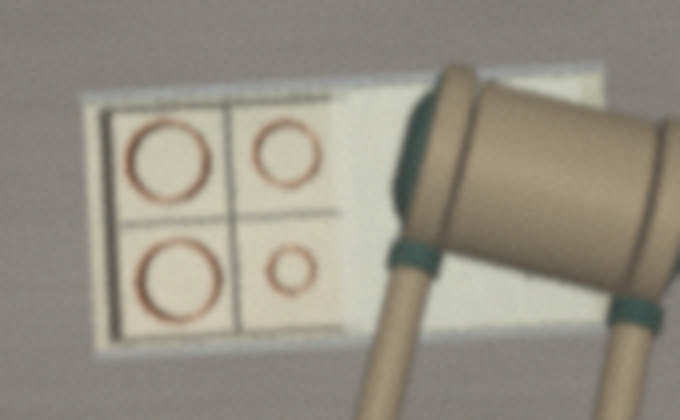

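All rings are clear in both views with radii matching, and the slim one is at (0.485, 0.061), crop (291,270). I move above it.

```bash
python3 -m pendant '[{"jaw":-1,"tx":-1.5,"ty":5,"tz":0,"ax":0,"ay":0,"az":0},{"jaw":-1,"tx":-3,"ty":10,"tz":0,"ax":0,"ay":0,"az":0},{"jaw":-1,"tx":-4.6,"ty":14,"tz":0,"ax":0,"ay":0,"az":0},{"jaw":-1,"tx":-4.6,"ty":14,"tz":-3,"ax":0,"ay":0,"az":0},{"jaw":-1,"tx":-4.6,"ty":14,"tz":-6,"ax":0,"ay":0,"az":0},{"jaw":-1,"tx":-4.6,"ty":14,"tz":-8,"ax":0,"ay":0,"az":0},{"jaw":-1,"tx":-4.6,"ty":14,"tz":-9.8,"ax":0,"ay":0,"az":0},{"jaw":-1,"tx":-4.6,"ty":14,"tz":-10.6,"ax":0,"ay":0,"az":0},{"jaw":-1,"tx":-4.6,"ty":14,"tz":-10.6,"ax":0,"ay":0,"az":0}]'
```

```text
clock: 6.9
position: [0.4847, 0.0613, 0.121]
ee_rot: [0.0, 1.0, 0.015, -0.001]
contact_force: [0.0, -0.1, -0.4]
width: 0.0002
gripper_force: 0.0
```

Spot on: the TCP is 51 mm above the rim, so the tips are about 32 mm above it. I dwell for 2.5 s.

```bash
python3 -m pendant '[{"jaw":-1,"tx":0,"ty":0,"tz":0,"ax":0,"ay":0,"az":0},{"jaw":-1,"tx":0,"ty":0,"tz":0,"ax":0,"ay":0,"az":0},{"jaw":-1,"tx":0,"ty":0,"tz":0,"ax":0,"ay":0,"az":0},{"jaw":-1,"tx":0,"ty":0,"tz":0,"ax":0,"ay":0,"az":0},{"jaw":-1,"tx":0,"ty":0,"tz":0,"ax":0,"ay":0,"az":0},{"jaw":-1,"tx":0,"ty":0,"tz":0,"ax":0,"ay":0,"az":0},{"jaw":-1,"tx":0,"ty":0,"tz":0,"ax":0,"ay":0,"az":0},{"jaw":-1,"tx":0,"ty":0,"tz":0,"ax":0,"ay":0,"az":0},{"jaw":-1,"tx":0,"ty":0,"tz":0,"ax":0,"ay":0,"az":0},{"jaw":-1,"tx":0,"ty":0,"tz":0,"ax":0,"ay":0,"az":0}]'
python3 -m pendant '[{"jaw":-1,"tx":0,"ty":0,"tz":0,"ax":0,"ay":0,"az":0},{"jaw":-1,"tx":0,"ty":0,"tz":0,"ax":0,"ay":0,"az":0},{"jaw":-1,"tx":0,"ty":0,"tz":0,"ax":0,"ay":0,"az":0},{"jaw":-1,"tx":0,"ty":0,"tz":0,"ax":0,"ay":0,"az":0},{"jaw":-1,"tx":0,"ty":0,"tz":0,"ax":0,"ay":0,"az":0},{"jaw":-1,"tx":0,"ty":0,"tz":0,"ax":0,"ay":0,"az":0},{"jaw":-1,"tx":0,"ty":0,"tz":0,"ax":0,"ay":0,"az":0},{"jaw":-1,"tx":0,"ty":0,"tz":0,"ax":0,"ay":0,"az":0},{"jaw":-1,"tx":0,"ty":0,"tz":0,"ax":0,"ay":0,"az":0},{"jaw":-1,"tx":0,"ty":0,"tz":0,"ax":0,"ay":0,"az":0}]'
python3 - <<'E'
from h import *
bar()
E
```

```text
clock: 8.15
position: [0.4856, 0.0614, 0.122]
ee_rot: [0.0, 1.0, 0.015, -0.0]
contact_force: [0.1, 0.2, 0.0]
width: -0.0001
gripper_force: 0.0
clock: 9.4
position: [0.4856, 0.0614, 0.122]
ee_rot: [0.0, 1.0, 0.015, 0.0]
contact_force: [0.3, 0.3, -1.0]
width: -0.0002
gripper_force: 0.0
bar [ 0.532  -0.1136] [0.1075 0.0164] 225
```

Bar at y = -0.114 confirms the door is fully open (about 138 mm of travel). Next I go up, over, and down on the -y side.

```bash
python3 -m pendant '[{"jaw":-1,"tx":0,"ty":0,"tz":4,"ax":0,"ay":0,"az":0},{"jaw":-1,"tx":0,"ty":0,"tz":8,"ax":0,"ay":0,"az":0},{"jaw":-1,"tx":0,"ty":0,"tz":11,"ax":0,"ay":0,"az":0},{"jaw":-1,"tx":1,"ty":-5,"tz":11,"ax":0,"ay":0,"az":0},{"jaw":-1,"tx":2,"ty":-10,"tz":11,"ax":0,"ay":0,"az":0},{"jaw":-1,"tx":3,"ty":-15,"tz":11,"ax":0,"ay":0,"az":0},{"jaw":-1,"tx":4,"ty":-20,"tz":11,"ax":0,"ay":0,"az":0},{"jaw":-1,"tx":4.8,"ty":-24,"tz":11,"ax":0,"ay":0,"az":0},{"jaw":-1,"tx":4.8,"ty":-24,"tz":11,"ax":0,"ay":0,"az":0}]'
python3 -m pendant '[{"jaw":-1,"tx":0,"ty":0,"tz":-4,"ax":0,"ay":0,"az":0},{"jaw":-1,"tx":0,"ty":0,"tz":-7,"ax":0,"ay":0,"az":0},{"jaw":-1,"tx":0,"ty":0,"tz":-9.5,"ax":0,"ay":0,"az":0},{"jaw":-1,"tx":0,"ty":0,"tz":-10.4,"ax":0,"ay":0,"az":0},{"jaw":-1,"tx":0,"ty":0,"tz":-10.4,"ax":0,"ay":0,"az":0}]'
```

```text
clock: 10.58
position: [0.5341, -0.1815, 0.2316]
ee_rot: [0.0, 1.0, 0.013, 0.0]
contact_force: [0.2, 0.7, -0.3]
width: -0.0001
gripper_force: 0.0
clock: 11.2
position: [0.5334, -0.1779, 0.1279]
ee_rot: [-0.0, 1.0, 0.015, -0.0]
contact_force: [0.4, -0.9, 0.1]
width: 0.0001
gripper_force: 0.0
```

```bash
python3 -m pendant '[{"jaw":-1,"tx":0,"ty":1.5,"tz":0,"ax":0,"ay":0,"az":0},{"jaw":-1,"tx":-0.1,"ty":3,"tz":0,"ax":0,"ay":0,"az":0},{"jaw":-1,"tx":-0.1,"ty":4.5,"tz":0,"ax":0,"ay":0,"az":0},{"jaw":-1,"tx":-0.2,"ty":6,"tz":0,"ax":0,"ay":0,"az":0},{"jaw":-1,"tx":-0.2,"ty":7.5,"tz":0,"ax":0,"ay":0,"az":0},{"jaw":-1,"tx":-0.3,"ty":9,"tz":0,"ax":0,"ay":0,"az":0},{"jaw":-1,"tx":-0.3,"ty":10.5,"tz":0,"ax":0,"ay":0,"az":0},{"jaw":-1,"tx":-0.4,"ty":12,"tz":0,"ax":0,"ay":0,"az":0},{"jaw":-1,"tx":-0.4,"ty":13.5,"tz":0,"ax":0,"ay":0,"az":0},{"jaw":-1,"tx":-0.5,"ty":15,"tz":0,"ax":0,"ay":0,"az":0}]'
python3 -m pendant '[{"jaw":-1,"tx":0,"ty":1.5,"tz":0,"ax":0,"ay":0,"az":0},{"jaw":-1,"tx":-0.1,"ty":3,"tz":0,"ax":0,"ay":0,"az":0},{"jaw":-1,"tx":-0.1,"ty":4.4,"tz":0,"ax":0,"ay":0,"az":0},{"jaw":-1,"tx":-0.1,"ty":5.4,"tz":0,"ax":0,"ay":0,"az":0},{"jaw":-1,"tx":-0.1,"ty":6.2,"tz":0,"ax":0,"ay":0,"az":0},{"jaw":-1,"tx":-0.1,"ty":6.7,"tz":0,"ax":0,"ay":0,"az":0},{"jaw":-1,"tx":-0.1,"ty":6.8,"tz":0,"ax":0,"ay":0,"az":0}]'
```

```text
clock: 12.45
position: [0.5287, -0.0276, 0.128]
ee_rot: [0.0, 1.0, 0.015, 0.0]
contact_force: [1.9, -1.4, -0.8]
width: -0.0001
gripper_force: 0.8
clock: 13.32
position: [0.5271, 0.0395, 0.1278]
ee_rot: [0.0, 1.0, 0.015, -0.001]
contact_force: [-1.5, -3.6, 0.2]
width: 0.0001
gripper_force: 1.2
```

```bash
python3 -m pendant '[{"jaw":-1,"tx":0,"ty":0.3,"tz":0,"ax":0,"ay":0,"az":0},{"jaw":-1,"tx":0,"ty":0.6,"tz":0,"ax":0,"ay":0,"az":0},{"jaw":-1,"tx":0,"ty":0.6,"tz":0,"ax":0,"ay":0,"az":0}]'
```

```text
clock: 13.7
position: [0.5271, 0.0398, 0.1279]
ee_rot: [0.006, 1.0, 0.017, -0.001]
contact_force: [-1.3, -16.5, 0.8]
width: 0.0003
gripper_force: 8.4
```

Firmly at the closed stop. I back off, rise and verify.

```bash
python3 -m pendant '[{"jaw":-1,"tx":0,"ty":-1.5,"tz":0,"ax":0,"ay":0,"az":0},{"jaw":-1,"tx":0,"ty":-2.5,"tz":0,"ax":0,"ay":0,"az":0},{"jaw":-1,"tx":0,"ty":-3,"tz":4,"ax":0,"ay":0,"az":0},{"jaw":-1,"tx":0,"ty":-4,"tz":8,"ax":0,"ay":0,"az":0},{"jaw":-1,"tx":0,"ty":-8,"tz":12,"ax":0,"ay":0,"az":0},{"jaw":-1,"tx":0,"ty":-13,"tz":14,"ax":0,"ay":0,"az":0},{"jaw":-1,"tx":0,"ty":-16,"tz":14,"ax":0,"ay":0,"az":0},{"jaw":-1,"tx":0,"ty":-16,"tz":14,"ax":0,"ay":0,"az":0},{"jaw":-1,"tx":0,"ty":-16,"tz":14,"ax":0,"ay":0,"az":0}]'
python3 - <<'E'
from h import *
im=bar(); cv2.imwrite("pics/end.png",im["pixels"])
E
```

```text
clock: 14.82
position: [0.5274, -0.1138, 0.2677]
ee_rot: [-0.001, 1.0, 0.015, -0.0]
contact_force: [0.1, 1.3, -0.6]
width: 0.0001
gripper_force: 0.0
bar [0.5251 0.061 ] [0.1078 0.0163] 226
```

View pics/end.png

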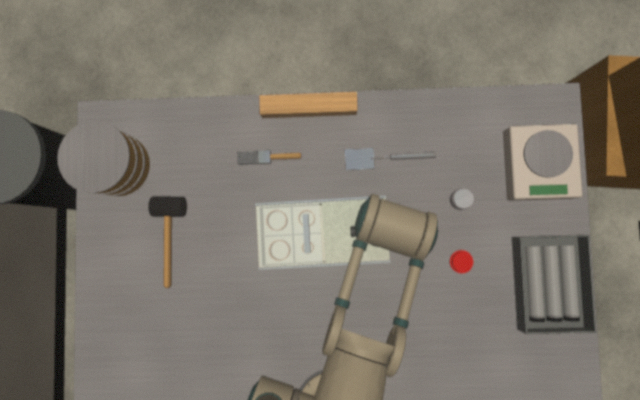

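The door is closed: the bar is at pixel (306,232), 175 mm from its open position. Everything else is unmoved: mallet (168,206), cap (461,262), tin (462,199), brush and spatula.

```bash
python3 -c "
from rig import manip
print(manip.sign_off())"
```

```text
the job is handed in; nothing more can be done
None
```

I pushed the door fully open, dwelt above the slimmest ring for about 2.5 s with the fingertips roughly 32 mm over its mouth, and pushed the door fully closed; the last picture shows nothing else moved, and the job is handed in (no verdict was returned).

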